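Isolate the dust extractor at its bench control box

ROBOT

A 6-joint arm with a two-finger parallel gripper is mounted at the origin on the work surface. World frame = base frame: x ahead of the robot, y to its left, z up, the work surface at z = 0. Lengths are in m, angles in rad, forces in N, time in s.
With the tool pointing down it reaches from about 0.325 to 0.9 m from the base axis. Payload 6.1 kg.
Tool frame: the origin (TCP) lies on the centre line of the jaws, within the pads' length; the fingertips stand 8 mm ahead of it and the grasp point (between the pads) lies 11 mm behind it; z points along the fingers, y is the line along which they close (so a half turn about z gives the same grasp; the last joint's range is limited). The gripper opens to 85 mm and grips with 20 to 120 N. Pads are 22 mm wide; open, the fingers measure 114 mm over their backs; the gripper's body (76 mm by 85 mm) begins 54 mm behind the grasp point. The pads swing forward as they close: fully open they stand 13 mm farther back than shut.
Start: joints at [1.222, 0.22, 1.526, -0, 1.395, -0.126], TCP at [0.138, 0.61, 0.239] pointing down, gripper open.
Joint ranges: [-2.98, 2.98], [-0.91, 2.08], [0.09, 2.57], [-1.24, 4.39], [0.2, 2.65], [-2.68, 2.68]. Speed limits (rad/s): [2.57, 2.57, 3.01, 3.14, 3.14, 3.14].

INTERFACE

Orientations are given as [roll, pitch, yaw] about the fixed x, y, z axes, in that order (R = Rz(yaw) Ry(pitch) Rx(roll)).
In Python, from station import env gives the robot as it stands.
- The arm moves only by the tool send_rows, never from a script. Its argument "steps" is one flat list of numbers, 6 for each row, row after row: the shift along the tool's x, y, z each as a share of 0.3 m, from -1 to 1, then the turn, a rotation vector about the tool's x, y, z each as a share of 180 degrees, from -1 to 1. A call has 1 to 12 rows; each row is the pose to reach, as a shift and turn from the pose commanded when the call began, along the tool's axes at that moment, turning the shorter way round; what a row does not reach only later rows make up. A row lasts 1/8 s, in which the tool goes at most 62.5 mm and 10.7 degrees, less where a joint would pass 70% of its speed; a pose out of reach is approached as far as the arm can. A call with a number of a shift or a turn outside -1 to 1 is refused whole. A call with a gripper value outside its range is refused whole. "gripper" is the opening in per cent of the stroke, from 0 (shut) to 100 (fully open), set as the call begins (left out, the last holds). The fingers move at their own pace and stop on an object; "grip_force" is the grip in N (left out, the last holds). Time passes only in rows, so rows that repeat a pose let the fingers close. It gives the time, the measured TCP pose, the force, the opening and the grip force at its end, in the units of the state.
- env.sense(): the state, without advancing time (a new reading comes with each control period).
- env.read_camera(name): name is "scene" or "side" or "wrist"; returns a dict with "img" (420x560x3 uint8, red, green, blue), "mtx" (3x3 intrinsics, pixels), "k1" (the pictures are not rectified: a ray, as slopes to the right and down, at radius r is drawn at 1 + k1 r^2 times it, then the intrinsics apply), "origin" and "attitude" of the camera in the world. Camera axes: x right, y down, z forward; pixel columns grow to the right and rows downward; lengths in m; the calibration is good to about 2 mm. A picture is of the moment at which its call begins. There is no depth.
- env.job_done(): hands the job in; it is judged then, once.
The state is a dict: "t": time; "joints": joint angles; "joint_velocities": joint speeds; "tau": joint torques, N m; "tcp_pos": TCP position; "tool_rot": TCP orientation; "force": force on the tool from outside, world axes, zero at the start; "ft_torque": the same for the moment, N m; "width": finger opening in m; "grip_force": force on a finger pad.
Only numpy, scipy, OpenCV 4.12 (cv2) and the standard library are available. Lean on these libraries where they do the work, as an engineer would, in place of code of your own. Each camera call takes 0.05 s, during which the arm holds its last target. There are 200 camera calls.

TASK

Isolate the dust extractor at the control box on the bench: turn both quarter-turn fasteners on its lid fully outward to unlocked, then swing the lid up and right back until it rests on its stop, and then push the longer of the two levers inside fully over to its far side, away from the lid's handle. Leave the lid open, the shorter lever as it is, and the mallet, oilstone, jar and offcut where they lie.

Things in the scene. Friction and masses are not known exactly. Their poses are not given: they have to be found in the camera images.
- control_box: Grey steel box fixed to the bench, 160 mm (its x) by 260 mm (its y) by 130 mm high, open on top under the lid. Origin: centre of its underside; z up, x from the front (lid handle) to the back (lid hinge), y to the left. Walls and floor 6 mm; a flange at the top of the front wall reaches 15 mm in from the outer face. Hinge line of the lid: along y at x = +80, z = 130 mm.
- lid (a joint): Angle of the lid: 0 shut, 1.571 upright, 1.8 fully open, leaning back on its stop. Aluminium plate 160 by 260 by 4 mm, about 0.5 kg, top face 134 mm above the bench when shut. The hinge is nearly free: the lid falls shut if let go short of upright, and back onto the stop once well past it. While a fastener is locked it will not open.
- lid_bar (a point): Middle of the lid's handle bar: round steel, 10 mm thick, 100 mm long along the box's y, 35 mm out in front of the lid's front edge in the plane of the lid, on a leg at each end; 133 mm above the bench when shut, 195 mm from the hinge line. The opening between bar and lid edge is 30 mm. It can be pushed up from below or pinched.
- fastener_left (a joint): Angle of the left quarter-turn fastener, pivot at box x = -35, y = +70 mm: 0 locked (arm points straight to the front, box -x), 1.571 unlocked, at its stop (arm points straight out to the left, box +y). Starts between 0 and 0.25. Stays where left; friction 0.12 N m. Turn it to the stop.
- fastener_left_tip (a point): Tip of the left fastener's arm, half-way up it. The arm is a steel bar 46 mm long from the pivot, 11 mm wide, 6 to 20 mm above the lid's top face (140 to 154 mm above the bench when the lid is shut), on a hub 28 mm in diameter.
- fastener_right (a joint): Angle of the right quarter-turn fastener, pivot at box x = -35, y = -70 mm: 0 locked (arm to the front), 1.571 unlocked, at its stop (arm straight out to the right, box -y). Otherwise as the left.
- fastener_right_tip (a point): Tip of the right fastener's arm, built as the left.
- main_lever (a joint): Angle of the longer lever inside the box: 0 leaning 0.5 rad to the front (box -x), 1.0 at its stop, leaning 0.5 rad to the back. It pivots at box x = +15, z = 28 mm, at y = +55 or -55 mm: the two levers stand side by side, either one on either side. Starts between 0 and 0.12, stays where left; friction 0.06 N m.
- main_lever_tip (a point): Centre of the black ball, 26 mm in diameter, at the end of the longer lever, 75 mm from its pivot; about 94 mm above the bench at either end of its throw and 103 mm midway.
- aux_lever (a joint): Angle of the shorter lever, 0 leaning to the front; to be left alone.
- aux_lever_tip (a point): Centre of the black ball, 26 mm in diameter, at the end of the shorter lever, 35 mm from its pivot, about 59 mm above the bench.
- mallet: Brass-headed mallet lying beside the box, 200 mm long (its x, head to +x), head 75 mm wide, 40 mm high. Origin under the middle of its length. Leave alone.
- oilstone: Dark oilstone, 130 by 50 by 30 mm, lying beside the box; origin at the centre of its underside. Leave alone.
- screw_jar: Closed jar, 60 mm in diameter, 85 mm tall; origin at the centre of its underside. Leave alone.
- walnut_offcut: Walnut strip, 160 by 35 by 20 mm, lying in front of the box; origin at the centre of its underside. Leave alone.

How it is judged:
By the outcome, as a careful person would: the job done as asked, in the order asked, and still so for the second after the job is handed in, with the robot touching nothing.
It also fails if it takes over 64 s, if anything falls off the work surface, if the arm or the gripper's body presses on something with over 40 N, if the wrist force passes 120 N, or if a joint passes its speed limit or range.

## Working session

There is one attempt and no reset: what is moved stays moved. The work goes in short steps, Python scripts to look and compute and a tool call to move; the robot and the scene stay as the last step left them, time stands still between calls to the robot, and variables do not carry over. Pictures are saved under pics/ and viewed, at most 10 in all, crops included, and the job is handed in when it is done.

Besides the shell and the picture viewer there is one more tool, called as name(argument=value, ...) on one line, values as JSON. send_rows: Moves the arm, as the interface text tells. Shift numbers are shares of 0.3 m and turn numbers shares of 180 degrees, none past 1 either way. Its arguments: {"type":"object","properties":{"steps":{"type":"array"},"gripper":{"type":"number"},"grip_force":{"type":"number"}},"required":["steps"]}

```bash
ls; mkdir -p pics
python3 - <<'E'
from station import env
import cv2
s=env.sense();print({k:s[k] for k in('t','tcp_pos','tool_rot','force','width')})
for n in('scene','side'):
    c=env.read_camera(n);cv2.imwrite(f'pics/{n}0.png',c['img'][:,:,::-1]);print(n,c['mtx'],c['k1'],c['origin'],c['attitude'])
E
```

```text
pics
{'t': 0.0, 'tcp_pos': array([0.13788573, 0.60897816, 0.23818351]), 'tool_rot': array([-3.13961358e+00, -2.61143548e-04,  2.91880344e+00]), 'force': array([ 0.04076735, -0.55837095,  0.14677581]), 'width': 0.08560951521793175}
scene [[431.85254243   0.         289.92746487]
 [  0.         431.85254243 208.93169105]
 [  0.           0.           1.        ]] -0.03394434126787608 [ 1.0935384  -0.16655732  0.78131606] [-2.37003747e+00  5.38234765e-04  1.22318377e+00]
side [[386.46053527   0.         283.18366686]
 [  0.         386.46053527 215.64001936]
 [  0.           0.           1.        ]] -0.001500220506345459 [ 0.20299269 -0.48743857  0.90341865] [-2.486128   -0.01166674 -0.51797527]
```

View pics/scene0.png

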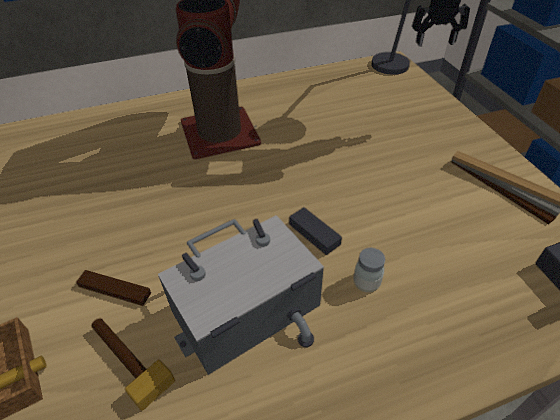

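View pics/side0.png

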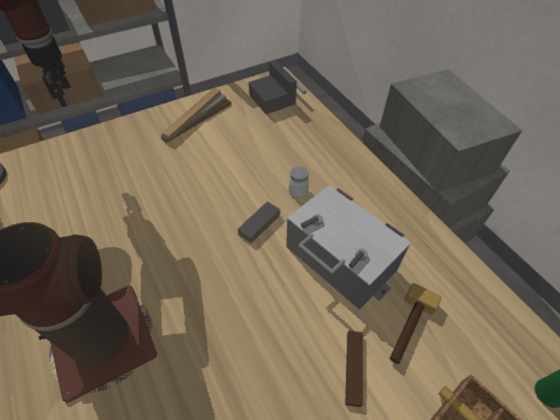

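The box sits with its handle facing the robot (scene: lid at about 160–320, 220–335; side: 288–407, 190–285). The jar and oilstone are on its left, and the mallet and offcut on its right. I'll enlarge both views.

Run:
```python
import cv2
a=cv2.imread('pics/scene0.png')[205:355,150:345];cv2.imwrite('pics/sc.png',cv2.resize(a,None,fx=4,fy=4,interpolation=2))
a=cv2.imread('pics/side0.png')[180:310,275:420];cv2.imwrite('pics/si.png',cv2.resize(a,None,fx=4.5,fy=4.5,interpolation=2))
```

```text
(no output)
```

View pics/sc.png

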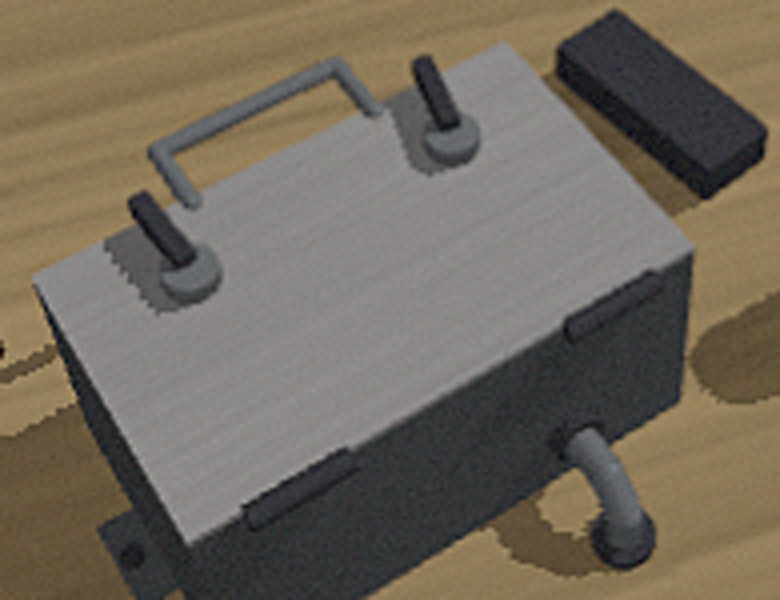

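View pics/si.png

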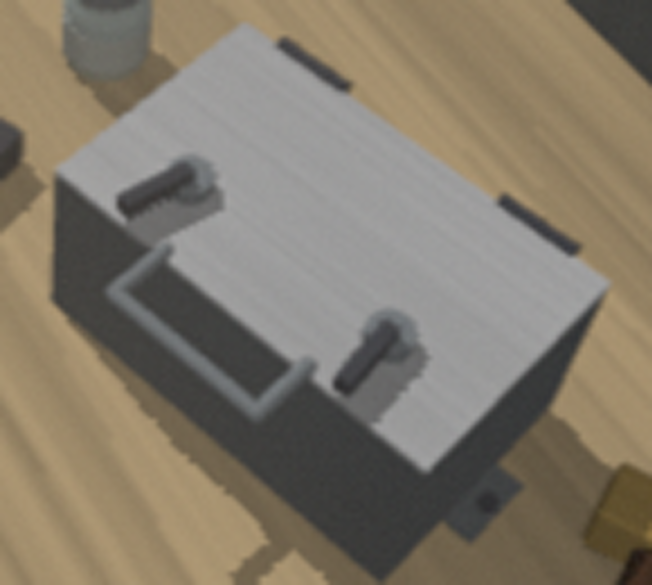

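```bash
cat > h.py <<'E'
import numpy as np,cv2
from scipy.spatial.transform import Rotation as R
from scipy.optimize import least_squares
C={'scene':dict(f=431.8525,c=(289.9275,208.9317),k=-.033944,o=[1.0935384,-.16655732,.78131606],a=[-2.37003747,.000538235,1.22318377]),
'side':dict(f=386.4605,c=(283.1837,215.6400),k=-.0015002,o=[.20299269,-.48743857,.90341865],a=[-2.486128,-.01166674,-.51797527])}
def proj(P,c):
    p=R.from_euler('xyz',c['a']).inv().apply(np.atleast_2d(P)-c['o']);s=p[:,:2]/p[:,2:]
    return s*(1+c['k']*(s**2).sum(1,keepdims=True))*c['f']+c['c']
def tri(us,cs):
    return least_squares(lambda P:np.concatenate([proj(P,c)[0]-u for u,c in zip(us,cs)]),[.5,0,.1])
E
python3 - <<'E'
from h import *
sc=dict(FL=(505,43),FR=(36,278),BR=(188,545),BL=(690,247),barL=(338,64),barR=(153,152),tL=(424,62),hL=(452,138),tR=(138,198),hR=(190,272))
si=dict(FL=(57,172),FR=(428,472),BR=(607,285),BL=(247,24),barL=(115,290),barR=(257,412),tL=(124,203),hL=(193,178),tR=(345,383),hR=(390,332))
P={}
for n in sc:
    us=[(np.array(sc[n])+.5)/4-.5+[150,205],(np.array(si[n])+.5)/4.5-.5+[275,180]]
    r=tri(us,[C['scene'],C['side']]);P[n]=r.x;print(n,r.x.round(4),r.fun.round(1))
m=dict(FL=(-80,130,134),FR=(-80,-130,134),BR=(80,-130,134),BL=(80,130,134),barL=(-115,50,133),barR=(-115,-50,133))
def f(q):
    return np.concatenate([(R.from_euler('z',q[3]).apply(np.array(v)/1e3)+q[:3]-P[k]) for k,v in m.items()])
r=least_squares(f,[.6,0,0,0]);print(r.x,(r.fun*1e3).reshape(-1,3).round(1))
for k in('tL','tR','hL','hR'):print(k,R.from_euler('z',-r.x[3]).apply(P[k]-r.x[:3])*1e3)
E
```

```text
FL [0.5093 0.0132 0.1336] [-0.4  0.3 -0.4 -0.5]
FR [ 0.5758 -0.2363  0.1331] [-0.6  0.4 -0.7 -0.6]
BR [ 0.7286 -0.1959  0.1316] [-0.  0. -0. -0.]
BL [0.6626 0.0521 0.1355] [-0.2  0.2 -0.3 -0.3]
barL [ 0.496  -0.0716  0.1358] [-0.3  0.2 -0.3 -0.3]
barR [ 0.5207 -0.1702  0.1353] [ 0.1 -0.1  0.1  0.1]
tL [ 0.5234 -0.0336  0.1508] [-0.4  0.4 -0.4 -0.5]
hL [ 0.5686 -0.0334  0.143 ] [-0.3  0.3 -0.3 -0.4]
tR [ 0.5611 -0.183   0.1517] [-0.5  0.3 -0.5 -0.5]
hR [ 0.6035 -0.1677  0.1431] [-0.  0. -0. -0.]
[ 6.19246837e-01 -9.16845674e-02  4.64963441e-04  2.57704933e-01] [[-0.5  0.5  0.9]
 [-0.8 -1.5  1.4]
 [ 1.1 -1.1  2.9]
 [ 0.8  2.3 -1. ]
 [-0.7 -1.1 -2.3]
 [ 0.1  0.9 -1.8]]
tL [-77.90571272  80.59383417 150.30896335]
tR [-79.51497286 -73.43162957 151.2585215 ]
hL [-34.07993385  69.30426597 142.58028301]
hR [-34.62488304 -69.52798079 142.59461959]
```

```bash
cat >> h.py <<'E'
BO=np.array([.6192,-.0917,.0]);YB=.2577;RB=R.from_euler('z',YB)
def tobox(p):return RB.inv().apply(np.array(p)-BO)*1e3
def toworld(b):return RB.apply(np.array(b)/1e3)+BO
def rel(s,b,pitch=0,yaw=np.pi/2):
    # share numbers to reach box point b (mm), tool down, yaw in box frame, pitch = lean of tips to box +x (rad)
    T=R.from_euler('xyz',s['tool_rot']);G=R.from_euler('z',YB)*R.from_euler('y',-pitch)*R.from_euler('z',yaw)*R.from_euler('x',np.pi)
    return np.r_[T.inv().apply(toworld(b)-s['tcp_pos'])/.3,(T.inv()*G).as_rotvec()/np.pi].round(4)
E
python3 - <<'E'
from h import *
from station import env
s=env.sense();print(tobox(s['tcp_pos']),rel(s,(-71,30,240)))
E
```

```text
[-286.78191308  800.25546376  238.30780366] [-1.8246e+00 -1.9443e+00 -2.7000e-03 -5.0000e-04  2.0000e-04  3.4700e-01]
```

send_rows(steps=[-0.91,-0.97,0,0,0,0.347,-0.91,-0.97,0,0,0,0.347,-0.91,-0.97,0,0,0,0.347,-0.91,-0.97,0,0,0,0.347,-0.91,-0.97,0,0,0,0.347,-0.91,-0.97,0,0,0,0.347,-0.91,-0.97,0,0,0,0.347,-0.91,-0.97,0,0,0,0.347,-0.91,-0.97,0,0,0,0.347], gripper=0)

```text
t: 1.23
tcp_pos: [0.3397, 0.2659, 0.2391]
tool_rot: [-3.141, -0.0, 1.829]
force: [-0.8, -0.0, -0.4]
width: 0.0
grip_force: 0.0
```

Run:
```python
from h import *
from station import env
s=env.sense();print(tobox(s['tcp_pos']),rel(s,(-71,30,200)),s['width'])
```

```text
[-179.18567301  417.0025796   239.12642428] [-1.2901e+00  3.6040e-01  1.2970e-01 -2.0000e-04 -1.0000e-04  1.0000e-04] 3.617407006102921e-05
```

send_rows(steps=[-1,0.36,0,0,0,0,-1,0.36,0,0,0,0,-1,0.36,0,0,0,0,-1,0.36,0,0,0,0,-1,0.36,0,0,0,0,-1,0.36,0,0,0,0,-1,0.36,0,0,0,0])

```text
t: 2.1
tcp_pos: [0.5207, 0.004, 0.2387]
tool_rot: [-3.14, -0.001, 1.829]
force: [-0.4, 0.7, 0.2]
width: 0.0
grip_force: 0.0
```

send_rows(steps=[-0.29,0,0.1,0,0,0,-0.29,0,0.1,0,0,0,-0.29,0,0.25,0,0,0,-0.29,0,0.25,0,0,0,-0.29,0,0.25,0,0,0])

```text
t: 2.72
tcp_pos: [0.5435, -0.0797, 0.1656]
tool_rot: [3.141, 0.0, 1.831]
force: [0.1, -0.4, 0.8]
width: -0.0002
grip_force: 0.0
```

Run:
```python
from h import *
from station import env
s=env.sense();print(s['t'],tobox(s['tcp_pos']),s['force'])
c=env.read_camera('wrist');cv2.imwrite('pics/w1.png',c['img'][:,:,::-1])
c=env.read_camera('side');cv2.imwrite('pics/s1.png',cv2.resize(c['img'][170:310,265:425,::-1],None,fx=4,fy=4,interpolation=2))
a=cv2.imread('pics/w1.png');b=cv2.imread('pics/s1.png')
```

```text
2.725 [-70.16851885  30.94546795 165.56071185] [ 0.13676347 -0.35750051  0.76257042]
```

View pics/w1.png

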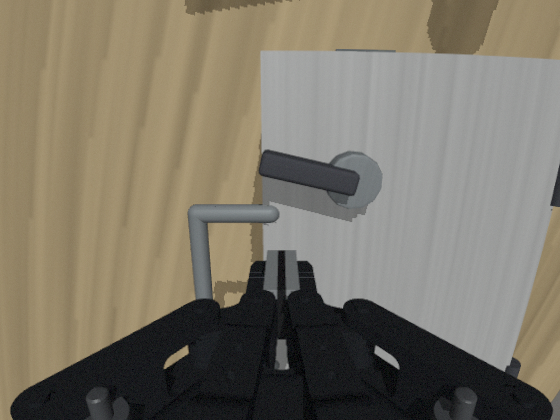

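The wrist view shows the closed fingertips at about (282, 255), over the lid beside the left fastener. Its arm runs from (265, 160) to the hub at (355, 180), and the way is clear. Next is the descent.

send_rows(steps=[0,0,0.02,0,0,0,0,0,0.04,0,0,0,0,0,0.04,0,0,0])

```text
t: 3.2
tcp_pos: [0.5427, -0.0811, 0.1516]
tool_rot: [-3.14, -0.001, 1.829]
force: [0.5, -0.1, -0.3]
width: 0.0001
grip_force: 0.0
```

send_rows(steps=[0.05,-0.005,0,0,0,0,0.095,-0.007,0,0,0,0,0.115,-0.014,0,0,0,0,0.135,-0.017,0,0,0,0,0.16,-0.014,0,0,0,0,0.186,-0.008,0,0,0,0,0.205,0.005,0,0,0,0,0.223,0.018,0,0,0,0,0.237,0.036,0,0,0,0,0.247,0.053,0,0,0,0,0.247,0.06,0,0,0,0,0.247,0.06,0,0,0,0])

```text
t: 4.7
tcp_pos: [0.5411, -0.0043, 0.1519]
tool_rot: [-3.14, -0.002, 1.829]
force: [-3.5, -0.2, 1.5]
width: 0.0001
grip_force: 2.0
```

send_rows(steps=[0,0.008,0,0,0,0,0,0.015,0,0,0,0,0,0.015,0,0,0,0])

```text
t: 5.08
tcp_pos: [0.5422, -0.0039, 0.1515]
tool_rot: [-3.132, -0.003, 1.829]
force: [-18.4, -3.1, 10.3]
width: -0.0
grip_force: 10.1
```

send_rows(steps=[0,-0.06,0,0,0,0,0,-0.06,-0.12,0,0,0,-0.2,-0.06,-0.12,0,0,0,-0.4,-0.06,-0.12,0,0,0,-0.448,-0.063,-0.12,0,0,0,-0.448,-0.063,0,0,0,0,-0.448,-0.063,0,0,0,0,-0.448,-0.063,0,0,0,0])

```text
t: 6.08
tcp_pos: [0.5623, -0.1379, 0.1529]
tool_rot: [3.141, -0.0, 1.829]
force: [-0.0, -0.8, -0.1]
width: 0.0002
grip_force: 0.0
```

Run:
```python
from h import *
from station import env
s=env.sense();print(s['t'],tobox(s['tcp_pos']),s['force'],s['tool_rot'])
c=env.read_camera('side');cv2.imwrite('pics/s2.png',cv2.resize(c['img'][170:310,265:425,::-1],None,fx=4,fy=4,interpolation=2))
```

```text
6.075 [-66.80413064 -30.19347702 152.91856517] [-0.03390341 -0.76125231 -0.13961449] [ 3.14114242e+00 -1.91974234e-04  1.82941785e+00]
```

View pics/s2.png

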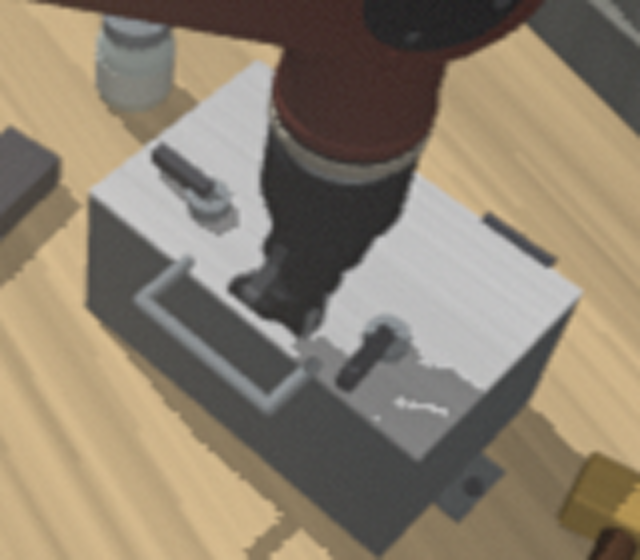

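The left arm now lies parallel to the front edge, (155, 150) to (210, 200), so it is unlocked. I'll mirror the move for the right fastener.

send_rows(steps=[-0.05,-0.012,0,0,0,0,-0.085,-0.018,0,0,0,0,-0.11,-0.025,0,0,0,0,-0.135,-0.03,0,0,0,0,-0.16,-0.027,0,0,0,0,-0.186,-0.021,0,0,0,0,-0.205,-0.008,0,0,0,0,-0.223,0.005,0,0,0,0,-0.237,0.023,0,0,0,0,-0.247,0.04,0,0,0,0,-0.247,0.05,0,0,0,0,-0.247,0.055,0,0,0,0])

```text
t: 7.62
tcp_pos: [0.5956, -0.2073, 0.1521]
tool_rot: [-3.138, 0.001, 1.829]
force: [-11.9, -3.9, 4.2]
width: -0.0001
grip_force: 5.9
```

send_rows(steps=[0,0.005,0,0,0,0,0,0.009,0,0,0,0,0,0.009,0,0,0,0])

```text
t: 8.0
tcp_pos: [0.5961, -0.2073, 0.152]
tool_rot: [-3.133, 0.0, 1.828]
force: [-16.3, -3.9, 6.9]
width: -0.0
grip_force: 9.1
```

Run:
```python
from h import *
from station import env
s=env.sense();print(s['t'],tobox(s['tcp_pos']),s['force'],s['tool_rot'])
```

```text
8.0 [ -51.80507985 -105.89371016  151.95640802] [-16.33054478  -3.91456942   6.8996231 ] [-3.13337217e+00  2.63408178e-04  1.82814400e+00]
```

send_rows(steps=[0,-0.06,0,0,0,0,0,-0.06,-0.12,0,0,0,0.2,-0.22,-0.16,0,0,0,0.353,-0.22,-0.16,0,0,0,0.353,-0.22,-0.16,0,0,0,0.353,-0.22,-0.16,0,0,0], gripper=29, grip_force=30)

```text
t: 8.75
tcp_pos: [0.5098, -0.1203, 0.2012]
tool_rot: [3.139, 0.002, 1.829]
force: [0.4, 0.6, 0.4]
width: 0.0251
grip_force: 0.0
```

Run:
```python
from h import *
from station import env
s=env.sense();print(s['t'],tobox(s['tcp_pos']),s['width'],rel(s,(-115,0,123)))
c=env.read_camera('wrist');cv2.imwrite('pics/w3.png',c['img'][:,:,::-1])
```

```text
8.75 [-113.09872038    0.25969294  201.18658793] 0.025107649884305465 [-0.0003 -0.0069  0.2606  0.0007  0.0007  0.0003]
```

View pics/w3.png

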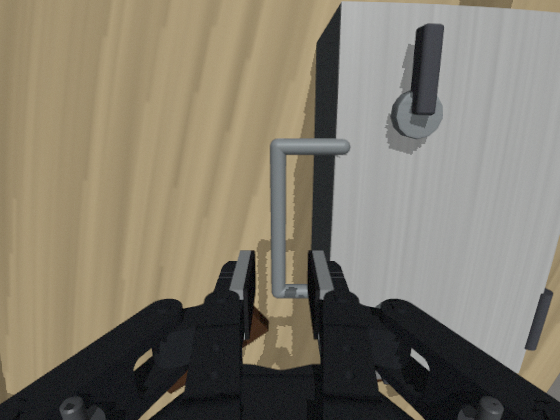

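The bar (column 278) lies between the open fingers (columns 250 and 312), and the left fastener points straight out. I'll descend onto the bar.

send_rows(steps=[0,-0.005,0.1,0,0,0,0,-0.005,0.18,0,0,0,0,-0.005,0.22,0,0,0,0,-0.005,0.25,0,0,0,0,-0.005,0.25,0,0,0])

```text
t: 9.43
tcp_pos: [0.5073, -0.1205, 0.1251]
tool_rot: [-3.141, -0.0, 1.828]
force: [0.1, -0.2, -0.3]
width: 0.0249
grip_force: 0.0
```

send_rows(steps=[0,0,0,0,0,0,0,0,0,0,0,0,0,0,0,0,0,0,0,0,0,0,0,0], gripper=0)

```text
t: 9.93
tcp_pos: [0.5078, -0.1205, 0.1261]
tool_rot: [3.14, 0.001, 1.829]
force: [0.2, -0.8, 3.5]
width: 0.0087
grip_force: 29.5
```

Run:
```python
from h import *
from station import env
s=env.sense();b=tobox(s['tcp_pos']);print(s['t'],b,s['width'],s['force'],s['grip_force'])
x0,z0=b[0],b[2]; rx,rz=b[0]-80,133-130
for a in np.linspace(0,1.8,13)[1:]:
    dx=rx*np.cos(a)+rz*np.sin(a)-rx; dz=-rx*np.sin(a)+rz*np.cos(a)-rz
    print(round(a,2),'0, %.3f, %.3f'%(dx/300,-dz/300))
```

```text
9.925 [-115.08052832    0.54347952  126.11501993] 0.008673217281019356 [ 0.2268946  -0.76643764  3.54239288] 29.514641761779785
0.15 0, 0.009, -0.097
0.3 0, 0.032, -0.192
0.45 0, 0.069, -0.282
0.6 0, 0.119, -0.365
0.75 0, 0.181, -0.441
0.9 0, 0.254, -0.506
1.05 0, 0.335, -0.559
1.2 0, 0.424, -0.600
1.35 0, 0.518, -0.627
1.5 0, 0.614, -0.639
1.65 0, 0.712, -0.637
1.8 0, 0.808, -0.621
```

send_rows(steps=[0,0.002,-0.048,0,0,0,0,0.009,-0.097,0,0,0,0,0.019,-0.145,0,0,0,0,0.032,-0.192,0,0,0,0,0.05,-0.238,0,0,0,0,0.069,-0.282,0,0,0,0,0.069,-0.282,0,0,0])

```text
t: 10.8
tcp_pos: [0.527, -0.1154, 0.211]
tool_rot: [-3.14, 0.001, 1.829]
force: [-3.0, -5.1, -0.6]
width: 0.0083
grip_force: 29.4
```

Run:
```python
from h import *
from station import env
s=env.sense();b=tobox(s['tcp_pos']);print(s['t'],b,s['width'],s['force'],s['grip_force'])
```

```text
10.8 [-95.18667735   0.61292803 211.00355678] 0.008316550365101686 [-2.98615742 -5.12164019 -0.6306708 ] 29.448374211788177
```

send_rows(steps=[0,0.025,-0.043,0,0,0,0,0.05,-0.083,0,0,0,0,0.112,-0.159,0,0,0,0,0.185,-0.224,0,0,0,0,0.266,-0.277,0,0,0,0,0.355,-0.318,0,0,0,0,0.449,-0.345,0,0,0,0,0.545,-0.357,0,0,0,0,0.643,-0.355,0,0,0,0,0.7,-0.346,0,0,0,0,0.725,-0.341,0,0,0,0,0.725,-0.341,0,0,0])

```text
t: 12.3
tcp_pos: [0.7386, -0.0593, 0.3135]
tool_rot: [3.139, 0.001, 1.829]
force: [2.0, -1.7, 4.6]
width: 0.0086
grip_force: 32.4
```

Run:
```python
from h import *
from station import env
s=env.sense();b=tobox(s['tcp_pos']);print(s['t'],b,s['width'],s['force'],s['grip_force'])
c=env.read_camera('side');cv2.imwrite('pics/s4.png',cv2.resize(c['img'][80:310,225:465,::-1],None,fx=2.5,fy=2.5,interpolation=2))
```

```text
12.3 [123.70165003   0.88186138 313.53730819] 0.008591876780561057 [ 2.03050323 -1.74856551  4.59766445] 32.358137369155884
```

View pics/s4.png

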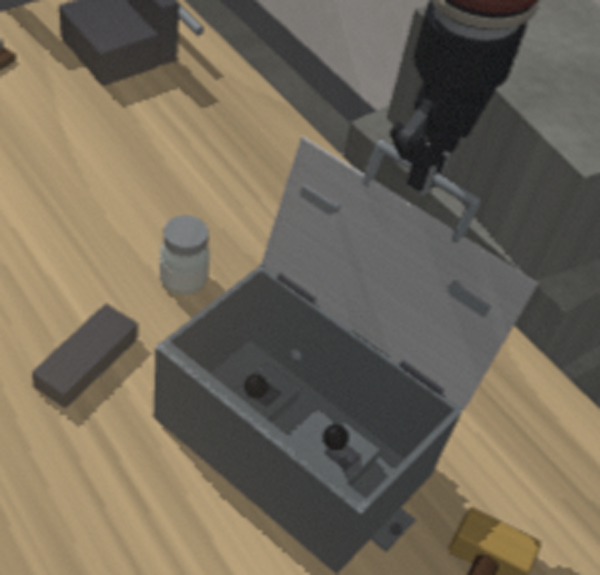

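The lid is open, still gripped at its bar. The lever balls are at crop (257, 385) on the left and (336, 437) on the right. Projecting the hypotheses will show which is the longer.

Run:
```python
from h import *
for side in(55,-55):
  for n,L in(('main',75),('aux',35)):
    for a in(0,.12,1.0):
      t=a-.5;p=toworld((15+L*np.sin(t),side,28+L*np.cos(t)));u=proj(p,C['side'])[0];print(side,n,a,((u-[225,80])*2.5).round(0))
```

```text
55 main 0 [245. 377.]
55 main 0.12 [251. 370.]
55 main 1.0 [291. 338.]
55 aux 0 [254. 386.]
55 aux 0.12 [257. 383.]
55 aux 1.0 [275. 368.]
-55 main 0 [329. 443.]
-55 main 0.12 [335. 436.]
-55 main 1.0 [374. 400.]
-55 aux 0 [335. 450.]
-55 aux 0.12 [338. 447.]
-55 aux 1.0 [356. 430.]
```

send_rows(steps=[0,0,0,0,0,0,0,0,0,0,0,0,0,0,-0.15,0,0,0,0,0,-0.3,0,0,0,0,0,-0.3,0,0,0], gripper=50)

```text
t: 12.98
tcp_pos: [0.7385, -0.0593, 0.4081]
tool_rot: [3.134, 0.003, 1.829]
force: [-0.9, -1.3, -0.7]
width: 0.0429
grip_force: 0.0
```

The right ball matches the main lever (0.12 rad predicts (335, 436)), and the left matches the auxiliary (257, 383). So the longer lever is at y = -55.

Run:
```python
from h import *
from station import env
s=env.sense();print(tobox(s['tcp_pos']),s['joints'].round(2))
for y in(0,np.pi):print(rel(s,(-25,-55,360),.21,y))
```

```text
[123.60938026   0.97540234 408.10508037] [-0.19  0.47  0.9   0.    1.76 -0.44]
[-0.1858 -0.4967  0.1571 -0.0498  0.0513  0.4984]
[-0.1858 -0.4967  0.1571 -0.0513 -0.0498 -0.4979]
```

send_rows(steps=[-0.1,-0.25,0,-0.01,0.01,0.1,-0.1858,-0.4967,0.05,-0.0498,0.0513,0.4984,-0.1858,-0.4967,0.1571,-0.0498,0.0513,0.4984,-0.1858,-0.4967,0.1571,-0.0498,0.0513,0.4984,-0.1858,-0.4967,0.1571,-0.0498,0.0513,0.4984,-0.1858,-0.4967,0.1571,-0.0498,0.0513,0.4984,-0.1858,-0.4967,0.1571,-0.0498,0.0513,0.4984,-0.1858,-0.4967,0.1571,-0.0498,0.0513,0.4984,-0.1858,-0.4967,0.1571,-0.0498,0.0513,0.4984,-0.1858,-0.4967,0.1571,-0.0498,0.0513,0.4984,-0.1858,-0.4967,0.1571,-0.0498,0.0513,0.4984,-0.1858,-0.4967,0.1571,-0.0498,0.0513,0.4984])

```text
t: 14.48
tcp_pos: [0.6076, -0.1513, 0.3547]
tool_rot: [-3.138, -0.202, 0.258]
force: [-0.4, 0.2, -0.5]
width: 0.0427
grip_force: 0.0
```

Run:
```python
from h import *
from station import env
s=env.sense();print(s['t'],tobox(s['tcp_pos']),s['joints'].round(2),s['width'])
print(rel(s,(-19,-55,180),.21,0))
c=env.read_camera('wrist');k=dict(f=c['mtx'][0,0],c=c['mtx'][:2,2],k=c['k1'],o=c['origin'],a=c['attitude'])
print('main',proj(toworld((-12.8,-55,97.6)),k),'aux',proj(toworld((2,55,60)),k))
d=c['img'].copy();cv2.imwrite('pics/w5.png',d[:,:,::-1])
c=env.read_camera('scene');cv2.imwrite('pics/sc5.png',c['img'][:,:,::-1])
```

```text
14.475 [-26.36421702 -54.66918306 354.7069451 ] [-0.44  0.04  1.52  0.13  1.43  0.86] 0.04271478252116685
[-0.0926  0.0031  0.5755 -0.0011  0.0026 -0.    ]
main [[282.14484301 199.62260126]] aux [[199.73242692 186.12438361]]
```

View pics/w5.png

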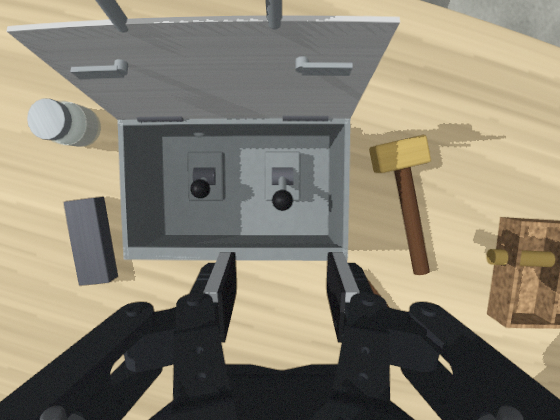

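The main ball is at (282, 200), exactly where predicted, and the lid stays open. Before descending I'll check where the wrist camera sits relative to the lid.

Run:
```python
from h import *
from station import env
s=env.sense();c=env.read_camera('wrist');T=R.from_euler('xyz',s['tool_rot'])
print(T.inv().apply(c['origin']-s['tcp_pos']))
for y in (0,np.pi):
  G=R.from_euler('z',YB)*R.from_euler('y',-.21)*R.from_euler('z',y)*R.from_euler('x',np.pi)
  print(tobox(toworld((46,-55,94))+G.apply(T.inv().apply(c['origin']-s['tcp_pos']))))
```

```text
[ 7.57307199e-02 -2.78570679e-05 -1.34256423e-01]
[ 92.07990475 -54.97214293 241.09375041]
[-56.05406571 -55.02785707 209.52011386]
```

Run:
```python
from h import *
from station import env
s=env.sense();print(rel(s,(-25,-55,340),.21,1.6))
```

```text
[-0.0058  0.0009  0.0498 -0.0028  0.0012 -0.5095]
```

send_rows(steps=[0,0,0,0,0,-0.5,0,0,0,0,0,-0.5,0,0,0,0,0,-0.5,0,0,0,0,0,-0.5,0,0,0,0,0,-0.5,0,0,0,0,0,-0.5,0,0,0,0,0,-0.5,0,0,0,0,0,-0.5,0,0,0,0,0,-0.5])

```text
t: 15.75
tcp_pos: [0.6077, -0.1514, 0.3551]
tool_rot: [2.939, -0.002, 1.832]
force: [0.6, 0.0, -0.0]
width: 0.0423
grip_force: 0.0
```

send_rows(steps=[0,0,0,0,0,-0.5,0,0,0,0,0,-0.5,0,0,0,0,0,-0.5,0,0,0,0,0,-0.5,0,0,0,0,0,-0.5,0,0,0,0,0,-0.5,0,0,0,0,0,-0.5,0,0,0,0,0,-0.5,0,0,0,0,0,-0.5])

```text
t: 16.88
tcp_pos: [0.6077, -0.1513, 0.3551]
tool_rot: [3.139, 0.202, -2.881]
force: [-0.2, -0.3, 0.5]
width: 0.0429
grip_force: 0.0
```

Run:
```python
from h import *
from station import env
s=env.sense();print(s['t'],tobox(s['tcp_pos']),s['joints'].round(2),s['tool_rot'])
for b in((-50,-55,200),(-19,-55,150),(-19,-55,97)):print(rel(s,b,.21,np.pi))
```

```text
16.875 [-26.30308178 -54.75408764 355.08336837] [-0.44  0.04  1.52  0.13  1.43 -2.28] [ 3.1392225   0.20224432 -2.88085901]
[ 0.1812 -0.0017  0.4905  0.001  -0.0025  0.0009]
[ 0.1135 -0.0025  0.6746  0.001  -0.0025  0.0009]
[ 0.149  -0.0029  0.8476  0.001  -0.0025  0.0009]
```

send_rows(steps=[0.1,0,0.2,0,0,0,0.18,0,0.4,0,0,0,0.115,-0.002,0.5,0,0,0,0.114,-0.002,0.65,0,0,0,0.13,-0.002,0.75,0,0,0,0.145,-0.003,0.82,0,0,0,0.151,-0.003,0.858,0,0,0,0.151,-0.003,0.858,0,0,0])

```text
t: 17.88
tcp_pos: [0.6144, -0.1494, 0.0931]
tool_rot: [3.137, 0.201, -2.885]
force: [0.2, -0.3, 0.6]
width: 0.0425
grip_force: 0.0
```

send_rows(steps=[0,0,0,0,0,0,0,0,0,0,0,0,0,0,0,0,0,0,0,0,0,0,0,0], gripper=0, grip_force=25)

```text
t: 18.38
tcp_pos: [0.6155, -0.1496, 0.0953]
tool_rot: [3.139, 0.204, -2.885]
force: [-2.2, 2.8, 5.7]
width: 0.0239
grip_force: 24.8
```

Run:
```python
from h import *
from station import env
s=env.sense();b=tobox(s['tcp_pos']);print(s['t'],b,s['force'],s['width'],s['grip_force'])
t0=-.38
for t in(-.25,-.1,.1,.25,.4,.5,.55):
  print(t,rel(s,b+[75*(np.sin(t)-np.sin(t0)),0,75*(np.cos(t)-np.cos(t0))],.21,np.pi))
```

```text
18.375 [-18.34573176 -55.08376046  95.2638741 ] [-2.15229237  2.78543931  5.74162014] 0.023938547680793783 24.771003127098083
-0.25 [-0.0323  0.     -0.0036  0.0007 -0.0019 -0.0002]
-0.1 [-0.0697  0.0001 -0.0025  0.0007 -0.0019 -0.0002]
0.1 [-1.186e-01  1.000e-04  7.600e-03  7.000e-04 -1.900e-03 -2.000e-04]
0.25 [-1.534e-01  1.000e-04  2.140e-02  7.000e-04 -1.900e-03 -2.000e-04]
0.4 [-0.1858  0.      0.0403  0.0007 -0.0019 -0.0002]
0.5 [-2.056e-01  0.000e+00  5.550e-02  7.000e-04 -1.900e-03 -2.000e-04]
0.55 [-2.149e-01  0.000e+00  6.390e-02  7.000e-04 -1.900e-03 -2.000e-04]
```

Ball gripped (width 24 mm). Now I'll swing it over.

send_rows(steps=[-0.032,0,-0.004,0,0,0,-0.07,0,-0.002,0,0,0,-0.095,0,0.002,0,0,0,-0.119,0,0.008,0,0,0,-0.153,0,0.021,0,0,0,-0.172,0,0.031,0,0,0,-0.186,0,0.04,0,0,0,-0.206,0,0.055,0,0,0,-0.206,0,0.055,0,0,0])

```text
t: 19.5
tcp_pos: [0.6785, -0.133, 0.0918]
tool_rot: [3.14, 0.206, -2.884]
force: [1.4, 3.4, 5.7]
width: 0.0241
grip_force: 26.6
```

send_rows(steps=[-0.008,0,0.007,0,0,0,-0.012,0,0.01,0,0,0,-0.012,0,0.01,0,0,0])

```text
t: 19.88
tcp_pos: [0.6823, -0.132, 0.0897]
tool_rot: [3.14, 0.206, -2.884]
force: [1.4, 4.3, 4.9]
width: 0.0241
grip_force: 26.8
```

Run:
```python
from h import *
from station import env
s=env.sense();b=tobox(s['tcp_pos']);print(s['t'],b,s['force'],s['width'],s['grip_force'])
c=env.read_camera('side');cv2.imwrite('pics/s6.png',cv2.resize(c['img'][150:310,265:465,::-1],None,fx=3,fy=3,interpolation=2))
```

```text
19.875 [ 50.74941265 -55.02654443  89.73162125] [1.41990981 4.25723957 4.88071655] 0.02411283158220715 26.80235981941223
```

send_rows(steps=[0.015,0,-0.01,0,0,0,0.015,0,-0.01,0,0,0,0.015,0,-0.01,0,0,0,0.03,0,-0.15,0,0,0,0.08,0,-0.35,0,0,0,0.08,0,-0.5,0,0,0,0.08,0,-0.7,0,0,0,0.08,0,-0.7,0,0,0,0.08,0,-0.7,0,0,0], gripper=50)

```text
t: 21.05
tcp_pos: [0.617, -0.1497, 0.2885]
tool_rot: [3.139, 0.202, -2.885]
force: [0.6, -0.3, -0.4]
width: 0.0426
grip_force: 0.0
```

Run:
```python
from h import *
from station import env
s=env.sense();print(s['t'],tobox(s['tcp_pos']))
c=env.read_camera('wrist');k=dict(f=c['mtx'][0,0],c=c['mtx'][:2,2],k=c['k1'],o=c['origin'],a=c['attitude'])
cv2.imwrite('pics/w7.png',c['img'][:,:,::-1])
for a in(.8,.9,1.0):print(a,proj(toworld((15+75*np.sin(a-.5),-55,28+75*np.cos(a-.5))),k),((proj(toworld((15+75*np.sin(a-.5),-55,28+75*np.cos(a-.5))),C['side'])-[265,150])*3))
c=env.read_camera('side');cv2.imwrite('pics/s7.png',cv2.resize(c['img'][150:310,265:465,::-1],None,fx=3,fy=3,interpolation=2))
a=cv2.imread('pics/s7.png');b=cv2.imread('pics/w7.png');m=cv2.resize(b,(int(560*480/420*.3),144))
```

```text
21.05 [-16.9353052  -55.52465253 288.48067577]
0.8 [[280.8893662  193.63710961]] [[320.04871074 276.19498127]]
0.9 [[280.88500591 198.52401077]] [[324.62071558 273.02695483]]
1.0 [[280.87898636 202.70435553]] [[328.77006922 270.55016811]]
```

View pics/s7.png

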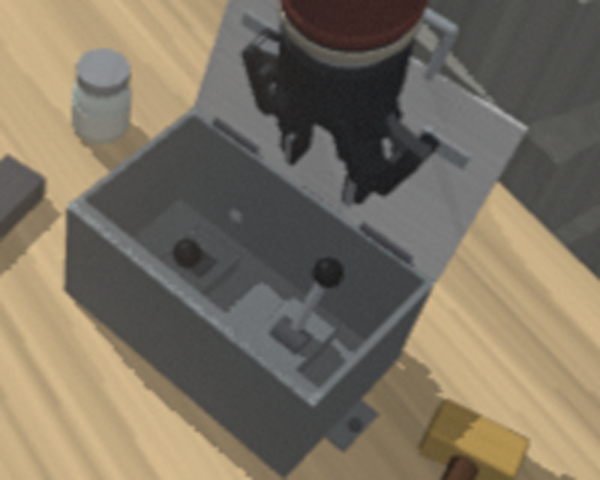

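The ball shows at about (328, 272), which matches the full throw (329, 271). I felt no clear stop, so I'll push it lightly with closed fingers to make sure.

Run:
```python
from h import *
from station import env
s=env.sense()
for b in((5,-55,150),(5,-55,93),(25,-55,93),(32,-55,93)):print(rel(s,b,.21,np.pi))
```

```text
[ 1.690e-02 -2.800e-03  4.603e-01  1.600e-03 -3.400e-03 -4.000e-04]
[ 5.450e-02 -3.800e-03  6.465e-01  1.600e-03 -3.400e-03 -4.000e-04]
[-1.080e-02 -3.800e-03  6.597e-01  1.600e-03 -3.400e-03 -4.000e-04]
[-3.370e-02 -3.800e-03  6.644e-01  1.600e-03 -3.400e-03 -4.000e-04]
```

send_rows(steps=[0.03,-0.003,0.15,0,0,0,0.02,-0.003,0.3,0,0,0,0.017,-0.003,0.46,0,0,0,0.04,-0.003,0.57,0,0,0,0.054,-0.004,0.646,0,0,0,0.054,-0.004,0.646,0,0,0,0.02,-0.004,0.653,0,0,0,0.0,-0.004,0.657,0,0,0,-0.011,-0.004,0.66,0,0,0,-0.011,-0.004,0.66,0,0,0], gripper=0)

```text
t: 22.4
tcp_pos: [0.6593, -0.1395, 0.0963]
tool_rot: [3.139, 0.203, -2.884]
force: [-1.1, -1.4, 1.7]
width: 0.0001
grip_force: 1.1
```

send_rows(steps=[-0.006,0,0.001,0,0,0,-0.012,0,0.002,0,0,0,-0.012,0,0.002,0,0,0])

```text
t: 22.78
tcp_pos: [0.6602, -0.1393, 0.096]
tool_rot: [3.138, 0.197, -2.884]
force: [-15.7, -3.7, 12.3]
width: 0.0002
grip_force: 7.8
```

send_rows(steps=[-0.006,0,0.001,0,0,0,-0.01,0,0.002,0,0,0,-0.01,0,0.002,0,0,0])

```text
t: 23.15
tcp_pos: [0.6607, -0.1392, 0.0959]
tool_rot: [3.137, 0.192, -2.884]
force: [-28.8, -5.8, 19.5]
width: 0.0002
grip_force: 13.9
```

Run:
```python
from h import *
from station import env
s=env.sense();print(s['t'],tobox(s['tcp_pos']),s['force'])
```

```text
23.15 [ 28.06548373 -56.48122504  95.88020374] [-28.80196412  -5.80491055  19.52130008]
```

The lever is firmly against its stop. I'll withdraw.

send_rows(steps=[0.04,0,-0.01,0,0,0,0.07,0,-0.02,0,0,0,0.08,0,-0.15,0,0,0,0.08,0,-0.35,0,0,0,0.08,0,-0.55,0,0,0,0.1,0,-0.75,0,0,0,0.1,0,-0.75,0,0,0,0.1,0,-0.75,0,0,0])

```text
t: 24.15
tcp_pos: [0.5933, -0.1569, 0.3098]
tool_rot: [3.139, 0.203, -2.885]
force: [-0.5, 0.3, 0.7]
width: 0.0001
grip_force: 0.0
```

Run:
```python
from h import *
from station import env
s=env.sense();print(s['t'],tobox(s['tcp_pos']),s['force'])
def blobs(im,P,n):
    g=im.max(2);u=P.round().astype(int);w=g[u[1]-14:u[1]+15,u[0]-14:u[0]+15]
    _,_,st,ce=cv2.connectedComponentsWithStats((w<35).astype(np.uint8))
    print(n,P,[(ce[i]+u-14,st[i,4]) for i in range(1,len(st)) if st[i,4]>15])
c=env.read_camera('side')
for n,p in(('main',(51,-55,94)),('aux',(2,55,60))):blobs(c['img'],proj(toworld(p),C['side'])[0],n)
a=cv2.imread('pics/s4.png')
# lid: predicted bar middle at 1.8 vs gray change check; unchanged scenery vs first picture
o=cv2.imread('pics/side0.png')[:,:,::-1];d=cv2.absdiff(o,c['img']).max(2)
for n,(x,y) in dict(mallet=(415,310),stone=(260,222),jar=(298,180),offcut=(355,368)).items():print(n,d[y-10:y+10,x-10:x+10].mean())
```

```text
24.15 [-41.61938109 -56.4666485  309.79460318] [-0.4682879   0.27036448  0.67219311]
main [374.61472621 240.13344387] [(array([374.19047619, 242.04761905]), np.int32(21))]
aux [327.7456348  233.19788645] []
mallet 19.0975
stone 18.2025
jar 24.005
offcut 18.6325
```

```bash
python3 -c "
from station import env
print(env.job_done())"
```

```text
the job is handed in; nothing more can be done
None
```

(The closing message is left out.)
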